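Clamp a plaster mould and load it into the dryer

TASK

The two halves of the plaster mould stand apart on the tray: push the orange jaw shut so that they are pressed together between jaw and fence, snugly enough that they stay shut. Then slide the loaded tray, flat on the bench, into the free bay of the dryer (under the green marker) until it is fully home against the stop, with the blue fin towards you and the mould still upright and shut; leave the other things on the bench as they are.

Things in the scene. Friction and masses are not known exactly. Their poses are not given: they have to be found in the camera images.
- tray: Dark metal tray, loose on the bench: plate 200 (x) x 150 (y) x 8 mm, about 0.5 kg with its load. Origin: plate's underside centre; +x to the end that enters the dryer first. A blue upright grip fin stands out at the front (-x) end; on the plate a blue fixed fence and an orange sliding jaw flank a two-part plaster mould. The tray slides on the bench, also inside the dryer.
- handle (a point): Point on the tray's blue grip fin where it is best gripped (130 mm in front of the tray's origin, 40 mm above the bench). The fin is 14 mm thick (tray y), 55 mm long (tray x), and reaches from 4 to 51 mm above the bench; its outer end is 154 mm from the tray's origin.
- fence (a point): Middle of the top of the blue fence fixed on the tray, 58 mm above the bench: 32 mm long (tray x), 10 mm thick (tray y), 50 mm tall. It stands on the tray's -y side of the mould, 28.5 mm from the centre line.
- jaw_top (a point): Middle of the top of the orange sliding jaw, 58 mm above the bench, same size as the fence, facing it across the mould (tray +y side). Fence and jaw can be pinched together from above by their outer faces: 67 mm apart with the jaw fully open, about 52 mm apart when shut on the mould.
- jaw (a joint): Travel of the orange jaw towards the fence, m: 0 fully open, about 0.015 when it holds both mould halves together (limit 0.024 with nothing between). It moves along the tray's y, needs about 2.5 N to move and stays where it is left.
- mould_a: Mould half next to the fence, white plaster block 60 (x) x 16 (y) x 44 mm high, about 80 g, loose on the tray plate. Origin: centre of its underside; axes as the tray's.
- mould_b: Mould half next to the jaw, same size. The halves are shut when the origins are 16 mm apart along y; at first they stand some mm apart.
- dryer: Grey dryer fixed on the bench: two bays side by side open towards the robot, clear roof 85 to 91 mm up, fan housing 150 mm tall behind. Origin: on the bench, middle of the front line; +x points into the bays. Bays centred 86 mm to either side (y), 160 mm wide, 165 mm deep to the rear stop, walls 12 mm thick with rounded fronts, no floor.
- bay_mouth (a point): Middle of the mouth of the free bay (under the green marker), on the bench; x points straight into the bay, z up. Inside, a guide lip 8 mm wide runs along each side wall 16 mm above the bench, from 30 mm behind the mouth; the tray's edges pass under it.
- bay_home (a point): Where the tray's origin comes when the tray is fully home against the rear stop of the free bay: on the bench, on the bay's centre line, 65 mm behind the mouth; x points straight into the bay. The tray's front 35 mm and its fin then still stand out of the bay.
- free_marker: Green plate (30 x 60 x 6 mm) on the dryer's clear roof over the free bay. Origin: above the middle of that bay's mouth, 91 mm over the bench; the plate itself lies 120 mm further in along x.
- full_bay: Another tray with six small clay cups that already fills the other bay, under a red plate. Fixed, flush with the mouth.
- glaze_jar: Glass jar with white cap, 64 mm across, 90 mm high. Leave alone.
- brush_pot: Terracotta pot 80 mm across with brushes, 180 mm high. Leave alone.
- bowl: Blue bowl, 110 mm across, 50 mm high. Leave alone.
- spatula: Spatula lying on the bench. Leave alone.
- tile_stack: Stack of five test tiles, 80 x 80 x 40 mm. Leave alone.
- clay_cutter: Wooden clay scraper with steel blade, 125 x 35 x 22 mm. Leave alone.
Things that resemble listed ones, but are neither listed nor needed, are in the scene too. What is shaped like the mould_a but yellow is not meant. Leave any red look-alike of the mould_b alone.

How it is judged:
By the outcome, as a careful person would: the job done as asked, in the order asked, and still so for the second after the job is handed in, with the robot touching nothing.
It also fails if it takes over 58 s, if anything falls off the work surface, if the arm or the gripper's body presses on something with over 40 N, if the wrist force passes 120 N, or if a joint passes its speed limit or range.

ROBOT

A 7-joint arm with a two-finger parallel gripper is mounted at the origin on the work surface. World frame = base frame: x ahead of the robot, y to its left, z up, the work surface at z = 0. Lengths are in m, angles in rad, forces in N, time in s.
With the tool pointing down it reaches from about 0.4 to 0.85 m from the base axis. Payload 10.4 kg.
Tool frame: the origin (TCP) lies at the very end of the fingers, on their centre line; the grasp point (between the pads) lies 19 mm behind it; z points along the fingers, y is the line along which they close (so a half turn about z gives the same grasp; the last joint's range is limited). The gripper opens to 87 mm and grips with 3 to 60 N. Pads are 19 mm wide; open, the fingers measure 117 mm over their backs; the gripper's body (75 mm by 190 mm) begins 51 mm behind the grasp point.
Start: joints at [1.17, 0.332, -0.065, 1.46, 0.022, 1.35, -0.088], TCP at [0.231, -0.581, 0.223] pointing down, gripper open.
Joint ranges: [-2.6, 2.6], [-0.5, 2.12], [-1.47, 1.34], [0.16, 2.42], [-1.27, 4.41], [0.06, 2.06], [-2.6, 2.6]. Speed limits (rad/s): [2.22, 2.22, 2.79, 2.79, 3.14, 3.14, 3.14].

INTERFACE

Orientations are given as a unit quaternion [x, y, z, w].
In Python, from bench import status, camera, order gives the robot as it stands.
- The arm moves only by the tool jog_arm, never from a script. Its argument "plan" is a list of rows, each a list of 7 numbers: the turn, a rotation vector about the tool's x, y, z in rad, then the shift along the tool's x, y, z in mm, then the opening, from -1 (shut) to 1 (fully open). A call has 1 to 12 rows; each row is the pose to reach, as a shift and turn from the pose commanded when the call began, along the tool's axes at that moment; what a row does not reach only later rows make up. A row lasts 1/10 s, in which the tool goes at most 50 mm and 8.59 degrees, less where a joint would pass 70% of its speed; a pose out of reach is approached as far as the arm can. A call with a gripper value outside its range is refused whole. The fingers move at their own pace and stop on an object; "squeeze" is the grip in N (left out, the last holds). Time passes only in rows, so rows that repeat a pose let the fingers close. It gives the time, the measured TCP pose, the force, the opening and the grip force at its end, in the units of the state.
- status.read_state(): the state, without advancing time (a new reading comes with each control period).
- camera(name): name is "side" or "top"; returns a dict with "image" (480x640x3 uint8, red, green, blue), "z_map" (480x640 float32, m along the optical axis (not along the pixel's ray), 0 where there is no reading), "fx", "fy", "cx", "cy" (pixels), "world_from_camera" (4x4, takes a point from camera to world coordinates). Camera axes: x right, y down, z forward; pixel columns grow to the right and rows downward; lengths in m; the calibration is good to about 2 mm. A picture is of the moment at which its call begins.
- order.close_job(): hands the job in; it is judged then, once.
The state is a dict: "time": time; "joint_positions": joint angles; "joint_vel": joint speeds; "joint_torque": joint torques, N m; "ee_pos": TCP position; "eef_rot": TCP orientation; "ft_force": force on the tool from outside, world axes, zero at the start; "torque": the same for the moment, N m; "width": finger opening in m; "grip_force": force on a finger pad.
Only numpy, scipy, OpenCV 4.12 (cv2) and the standard library are available. Lean on these libraries where they do the work, as an engineer would, in place of code of your own. Each camera call takes 0.05 s, during which the arm holds its last target. There are 200 camera calls.

## Working session

There is one attempt and no reset: what is moved stays moved. The work goes in short steps, Python scripts to look and compute and a tool call to move; the robot and the scene stay as the last step left them, time stands still between calls to the robot, and variables do not carry over. Pictures are saved under pics/ and viewed, at most 10 in all, crops included, and the job is handed in when it is done.

Besides the shell and the picture viewer there is one more tool, called as name(argument=value, ...), one argument or row to a line, values as JSON. jog_arm: Moves the arm, as the interface text tells. Its arguments: {"type":"object","properties":{"plan":{"type":"array"},"squeeze":{"type":"number"}},"required":["plan"]}

```bash
mkdir -p pics; cat > h.py <<'E'
import numpy as np, cv2
from bench import status, camera, order
def snap(name,fn):
    c=camera(name); cv2.imwrite(f'pics/{fn}.png',c['image'][:,:,::-1]); np.savez(f'pics/{fn}.npz',**c); return c
def cloud(c):
    z=c['z_map'].astype(float); v,u=np.mgrid[:480,:640]
    p=np.stack([(u-c['cx'])/c['fx']*z,(v-c['cy'])/c['fy']*z,z],-1)
    T=np.array(c['world_from_camera']); w=p@T[:3,:3].T+T[:3,3]; w[z==0]=np.nan; return w
E
python3 -c "
from h import *
snap('top','t0');snap('side','s0');print(status.read_state())"
```

```text
{'time': 0.1, 'joint_positions': array([ 1.17040454,  0.33280329, -0.06472864,  1.46086739,  0.0216535 ,
        1.34989825, -0.08848218]), 'joint_vel': array([-0.00085806, -0.00163787, -0.00159785, -0.00279478, -0.0016476 ,
        0.00147433,  0.0003317 ]), 'joint_torque': array([ 2.44945666e-03, -6.24544787e+01,  2.51296861e-02, -3.90716136e+01,
       -6.13009231e-02,  3.65197426e-02, -7.09335481e-06]), 'ee_pos': array([ 0.23040923, -0.58060204,  0.22183215]), 'eef_rot': array([ 9.82204812e-01,  1.87811869e-01, -1.69341414e-04, -6.16735143e-04]), 'ft_force': array([ 0.35146934, -0.64316638, -0.09796059]), 'torque': array([-0.00797258,  0.00973778,  0.00078846]), 'grip_force': 0.0, 'width': 0.08707351450843667}
```

View pics/t0.png

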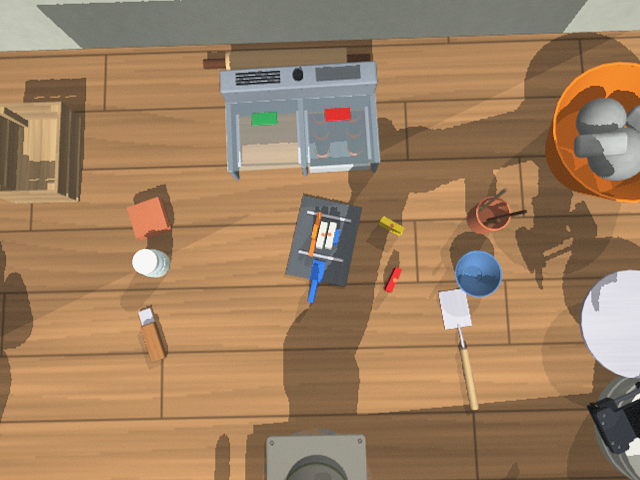

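View pics/s0.png

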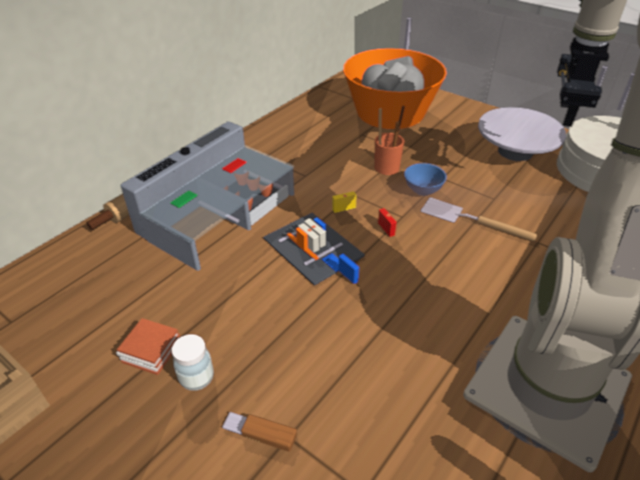

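Candidates: white mould halves on the tray (321,235) and (332,235), against a yellow look-alike (391,226) and a red one (394,279). The jaw is the orange bar at (315,233), the fence is blue at (338,235), and the fin is blue at (315,283). The green marker is at (264,118), so the free bay is the left one. By the description I choose the white pair on the dark tray. Next I check a close crop and measure.

```bash
cat > m.py <<'E'
from h import *
import sys
def meas(c):
    w=cloud(c); im=c['image']; hsv=cv2.cvtColor(im,cv2.COLOR_RGB2HSV); z=w[...,2]
    H,S,V=[hsv[...,i].astype(int) for i in range(3)]
    x,y=w[...,0],w[...,1]
    roi=np.zeros((480,640),bool); roi[90:320,225:372]=1
    out={}
    blue=roi&(H>100)&(H<125)&(S>150)
    orange=roi&(H>4)&(H<16)&(S>200)&(V>150)&(z>.045)
    dark=roi&(S<90)&(V<110)&(z>.003)&(z<.016)
    white=roi&(S<70)&(V>150)&(z>.044)&(z<.06)
    for n,m in dict(fin=blue&(z>.044)&(z<.0545),fence=blue&(z>.0545),jaw=orange,white=white,green=(H>50)&(H<80)&(S>120)&(z>.08)&roi,dark=dark).items():
        p=w[m]
        if len(p)<4: print(n,len(p)); continue
        r=cv2.minAreaRect((p[:,:2]*1000).astype(np.float32))
        print(n,len(p),'med',np.round(np.median(p,0)*1000,1),'rect c',np.round(r[0],1),'size',np.round(r[1],1),'ang',round(r[2],2))
    return w
if __name__=='__main__':
    c=dict(np.load('pics/t0.npz')); w=meas(c)
    T=c['world_from_camera'];print(np.round(T,3),c['fx'],c['cx'],c['cy'])
    cv2.imwrite('pics/crop0.png',cv2.resize(c['image'][90:310,220:385,::-1],None,fx=3.6,fy=2.7,interpolation=cv2.INTER_CUBIC) if 0 else cv2.resize(c['image'][100:310,220:400,::-1],None,fx=2.85,fy=2.85,interpolation=cv2.INTER_CUBIC))
E
python3 m.py
```

```text
fin 136 med [452.7  -2.4  49.7] rect c [508.5 -26.3] size [ 20.2 180. ] ang 66.72
fence 44 med [575.3 -60.5  57.6] rect c [574.6 -60.5] size [ 9.2 31.4] ang 75.79
jaw 16 med [584.9 -11.   56.1] rect c [587. -10.] size [ 8.1 32.3] ang 76.55
white 329 med [578.6 -35.4  50.9] rect c [615.5  28.8] size [355.2 154.7] ang 30.02
green 292 med [852.6 100.5  95.8] rect c [852.9 100.4] size [57.4 33.5] ang 88.97
dark 2163 med [566.4 -63.5   7.2] rect c [605.4   8.8] size [296.9 332.6] ang 1.37
[[-0.026 -0.993  0.119  0.428]
 [-1.     0.028  0.014 -0.033]
 [-0.017 -0.118 -0.993  1.172]
 [ 0.     0.     0.     1.   ]] 478.88999508603536 317.7504249188438 242.1032799072039
```

View pics/crop0.png

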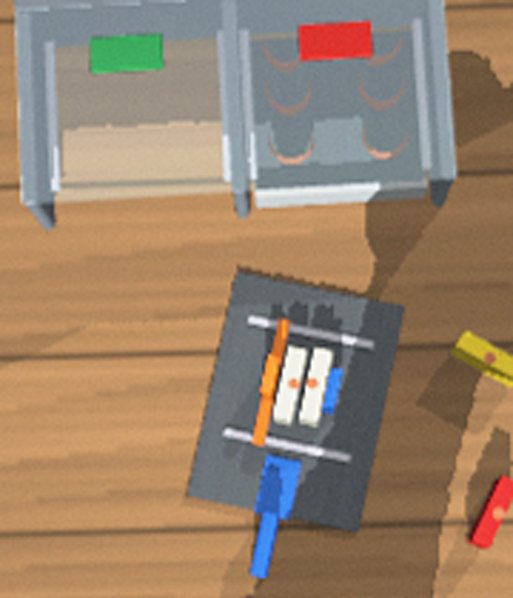

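The crop confirms it: two white halves with a gap between the orange jaw (left, +y) and the blue fence (right), and the fin towards the robot. Now I fit the poses precisely.

```bash
cat > m2.py <<'E'
from h import *
import sys
def rect(p):
    r=cv2.minAreaRect((p[:,:2]*1000).astype(np.float32)); return np.round(r[0],1),np.round(r[1],1),round(r[2],2)
def tray(c):
    w=cloud(c); z=w[...,2]; hsv=cv2.cvtColor(c['image'],cv2.COLOR_RGB2HSV).astype(int); H,S,V=hsv[...,0],hsv[...,1],hsv[...,2]
    m=(S<110)&(V<115)&(z>.003)&(z<.016)
    n,l,st,_=cv2.connectedComponentsWithStats(m.astype(np.uint8)); k=1+np.argmax(np.where((st[1:,0]>220)&(st[1:,0]<380)&(st[1:,1]>90),st[1:,4],0))
    p=w[l==k]; print('plate',len(p),rect(p))
    mk=dict(fin=(H>100)&(H<125)&(S>150)&(z>.046)&(z<.0535)&(w[...,0]<.49+ .0),fence=(H>100)&(H<125)&(S>150)&(z>.0545),jaw=(H>4)&(H<16)&(S>180)&(V>130)&(z>.0545),moulds=(S<80)&(V>150)&(z>.049)&(z<.056))
    r=np.zeros_like(m); r[90:320,225:372]=1
    for k2,q in mk.items():
        q=q&r
        if k2=='moulds': 
            d=cv2.dilate((l==k).astype(np.uint8),np.ones((25,25)))>0; q&=d
        if q.sum()>4: print(k2,q.sum(),np.round(np.median(w[q],0)*1000,1),rect(w[q]))
if __name__=='__main__':
    c=dict(np.load('pics/t0.npz')); tray(c)
    w=cloud(c); z=w[...,2]
    roi=np.zeros((480,640),bool); roi[50:190,215:390]=1
    hsv=cv2.cvtColor(c['image'],cv2.COLOR_RGB2HSV)
    for a,b in ((.135,.16),(.084,.094)):
        m=roi&(z>a)&(z<b); p=w[m]; print(a,len(p),rect(p), np.median(p[:,2]))
    # wall tops / roof contour via side view too
    s=dict(np.load('pics/s0.npz')); ws=cloud(s); hs=cv2.cvtColor(s['image'],cv2.COLOR_RGB2HSV)
    tray_s=ws[(hs[...,1]<110)&(hs[...,2]<115)&(ws[...,2]>.004)&(ws[...,2]<.014)&(ws[...,0]>.45)&(ws[...,0]<.7)&(abs(ws[...,1]+.03)<.15)]
    print('side plate',len(tray_s),rect(tray_s))
    for a,b in ((.14,.16),):
        m=(ws[...,2]>a)&(ws[...,2]<b)&(ws[...,0]>.7)&(ws[...,0]<1.1)&(abs(ws[...,1])<.3); print('side',rect(ws[m]))
    zz=(w[...,2]*1000)
    for r in (125,150,160,166,170,174,178): print(r,[(int(u),int(zz[r,u]),int(w[r,u,0]*1000),int(w[r,u,1]*1000)) for u in list(range(224,244,2))+list(range(294,312,2))+list(range(370,384,2))])
E
python3 m2.py
```

```text
plate 2160 (array([572.8, -30.9]), array([150. , 201.9]), 76.46)
fin 114 [450.5  -1.2  49.5] (array([449.4,  -1.2]), array([12.8, 53.2]), 76.46)
fence 44 [575.3 -60.5  57.6] (array([574.6, -60.5]), array([ 9.2, 31.4]), 75.79)
jaw 18 [588.4  -9.   56.6] (array([587.5,  -9.5]), array([ 9.2, 31.5]), 76.42)
moulds 263 [577.  -37.6  51.4] (array([579.8, -37.1]), array([37.7, 63.5]), 75.62)
0.135 3858 (array([926.5,  18. ]), array([ 57.3, 355.9]), 1.74) 0.14880198066142425
0.084 9804 (array([818.5,  14.7]), array([170.1, 357. ]), 1.86) 0.0898853407281166
side plate 2211 (array([561.7, -29.4]), array([155.2, 230. ]), 76.49)
side (array([928.4,  18.1]), array([ 63.7, 356.5]), 1.48)
125 [(224, 1, 875, 214), (226, 90, 841, 190), (228, 91, 840, 185), (230, 93, 839, 180), (232, 88, 841, 176), (234, 92, 839, 171), (236, 83, 843, 168), (238, 88, 840, 162), (240, 91, 839, 157), (242, 89, 840, 153), (294, 90, 835, 30), (296, 88, 836, 26), (298, 90, 835, 21), (300, 90, 835, 16), (302, 89, 835, 12), (304, 90, 835, 7), (306, 91, 834, 2), (308, 90, 834, -2), (310, 89, 835, -6), (370, 88, 830, -147), (37
[... 1446 characters left out ...]
33), (296, 89, 737, 28), (298, 90, 736, 23), (300, 90, 736, 18), (302, 89, 736, 14), (304, 90, 736, 9), (306, 88, 736, 5), (308, 88, 736, 0), (310, 90, 735, -4), (370, -1, 757, -152), (372, 34, 747, -153), (374, 55, 741, -156), (376, 58, 740, -160), (378, -1, 756, -172), (380, 0, 756, -177), (382, -3, 757, -182)]Traceback (most recent call last):
  File "m2.py", line 31, in <module>
    for r in (125,150,160,166,170,174,178): print(r,[(int(u),int(zz[r,u]),int(w[r,u,0]*1000),int(w[r,u,1]*1000)) for u in list(range(224,244,2))+list(range(294,312,2))+list(range(370,384,2))])
                                                             ~~~^^^^^^^^^
ValueError: cannot convert float NaN to integer
```

```bash
cat > g.py <<'E'
from h import *
from scipy.spatial.transform import Rotation as R
def go(x,y,z,yaw):  # target TCP mm, tool x heading deg, tool down
    s=status.read_state(); r0=R.from_quat(s['eef_rot'])
    a=np.radians(yaw)/2; r1=R.from_quat([np.cos(a),np.sin(a),0,0])
    t=(r0.inv()*r1).as_rotvec(); d=r0.inv().apply(np.array([x,y,z])-s['ee_pos']*1000)
    print('row',np.round(t,4),np.round(d,1),'| t',round(s['time'],2),'F',np.round(s['ft_force'],1),'w',round(s['width']*1000,1),'gf',round(s['grip_force'],1))
def tp(c,yaw,x,y): 
    a=np.radians(yaw); return c[0]+x*np.cos(a)-y*np.sin(a), c[1]+x*np.sin(a)+y*np.cos(a)
E
python3 - <<'E'
from g import *
c=dict(np.load('pics/t0.npz')); w=cloud(c)
X,Y=tp((572.8,-30.9),-13.5,9,-4.5); print(X,Y); go(X,Y,130,-13.5)
hsv=cv2.cvtColor(c['image'],cv2.COLOR_RGB2HSV); z=w[...,2]
m=(hsv[...,0]>4)&(hsv[...,0]<16)&(hsv[...,1]>180); m[:200]=0;m[270:]=0;m[:,:300]=0;m[:,330:]=0
a=np.radians(13.5); d=w[m]*1000-[572.8,-30.9,0]; xt=d[:,0]*np.cos(a)-d[:,1]*np.sin(a); yt=d[:,0]*np.sin(a)+d[:,1]*np.cos(a)
o=np.argsort(xt); print(np.round(np.c_[xt,yt,d[:,2]][o][::3]).astype(int).tolist())
E
```

```text
580.5008251462275 -37.376672916492694
row [-1.200e-03  5.000e-04  6.135e-01] [ 525.8 -375.6   92.3] | t 0.1 F [ 0.4 -0.6 -0.1] w 87.1 gf 0.0
[[-44, 25, 12], [-41, 23, 13], [-38, 23, 14], [-36, 26, 12], [-34, 24, 17], [-31, 22, 14], [-28, 23, 12], [-27, 26, 14], [-25, 29, 15], [-22, 27, 12], [-19, 27, 15], [-17, 28, 15], [-15, 21, 13], [-14, 23, 16], [-11, 24, 12], [-9, 27, 9], [-7, 22, 25], [-7, 24, 38], [-6, 24, 55], [-5, 20, 35], [-3, 20, 57], [2, 28, 56], [6, 19, 43], [9, 27, 58], [14, 28, 59], [17, 20, 33], [21, 20, 58], [25, 23, 56], [32, 21, 15], [35, 21, 15], [37, 24, 14], [39, 25, 14], [41, 25, 15], [44, 28, 13], [45, 21, 14], [47, 21, 14], [50, 24, 12], [52, 25, 13], [55, 26, 11], [58, 21, 12], [62, 27, 12]]
```

jog_arm(
  plan=[
    [0,0,0.6135,526,-375.5,0,1],
    [0,0,0.6135,526,-375.5,0,1],
    [0,0,0.6135,526,-375.5,0,1],
    [0,0,0.6135,526,-375.5,0,1],
    [0,0,0.6135,526,-375.5,0,1],
    [0,0,0.6135,526,-375.5,0,1],
    [0,0,0.6135,526,-375.5,0,1],
    [0,0,0.6135,526,-375.5,0,1],
    [0,0,0.6135,526,-375.5,0,1],
    [0,0,0.6135,526,-375.5,0,1],
    [0,0,0.6135,526,-375.5,40,1],
    [0,0,0.6135,526,-375.5,90,1],
  ],
)

```text
time: 1.3
ee_pos: [0.5476, -0.0909, 0.1823]
eef_rot: [0.993, -0.117, 0.002, -0.0]
ft_force: [0.1, -1.0, 0.0]
width: 0.087
grip_force: 0.0
```

jog_arm(
  plan=[
    [0,0,0,0,0,0,1],
    [0,0,0,0,0,0,1],
    [0,0,0,0,0,0,1],
  ],
)

```text
time: 1.6
ee_pos: [0.545, -0.0948, 0.181]
eef_rot: [0.993, -0.118, 0.0, 0.0]
ft_force: [0.6, -0.2, 0.1]
width: 0.0872
grip_force: 0.0
```

```bash
python3 -c "
from g import *
print(status.read_state()['ee_pos']);go(580.5,-37.4,130,-13.5);go(580.5,-37.4,30,-13.5)"
```

```text
[ 0.54498934 -0.09481495  0.18096553]
row [ 0.0007 -0.0003 -0.0017] [ 21.  -64.2  50.9] | t 1.6 F [ 0.6 -0.2  0.1] w 87.2 gf 0.0
row [ 0.0007 -0.0003 -0.0017] [ 21.  -64.3 150.9] | t 1.6 F [ 0.6 -0.2  0.1] w 87.2 gf 0.0
```

jog_arm(
  plan=[
    [0,0,0,21,-64.3,20,1],
    [0,0,0,21,-64.3,50,1],
    [0,0,0,21,-64.3,50,1],
    [0,0,0,21,-64.3,50,1],
    [0,0,0,21,-64.3,70,1],
    [0,0,0,21,-64.3,90,1],
    [0,0,0,21,-64.3,110,1],
    [0,0,0,21,-64.3,130,1],
    [0,0,0,21,-64.3,148,1],
    [0,0,0,21,-64.3,151,1],
    [0,0,0,21,-64.3,151,1],
  ],
)

```text
time: 2.7
ee_pos: [0.581, -0.0375, 0.0308]
eef_rot: [0.993, -0.119, 0.001, 0.0]
ft_force: [-0.3, 1.0, 0.8]
width: 0.0869
grip_force: 0.0
```

```bash
python3 -c "
from g import *
print(status.read_state()['ee_pos']);go(580.5,-37.4,30,-13.5)
c=snap('side','s1');cv2.imwrite('pics/s1c.png',cv2.resize(c['image'][170:310,220:420,::-1],None,fx=3.5,fy=3.5,interpolation=cv2.INTER_CUBIC))"
```

```text
[ 0.58102577 -0.03747569  0.03080899]
row [ 0.0006 -0.0013 -0.0022] [-0.5  0.   0.8] | t 2.7 F [-0.3  1.   0.8] w 86.9 gf 0.0
```

View pics/s1c.png

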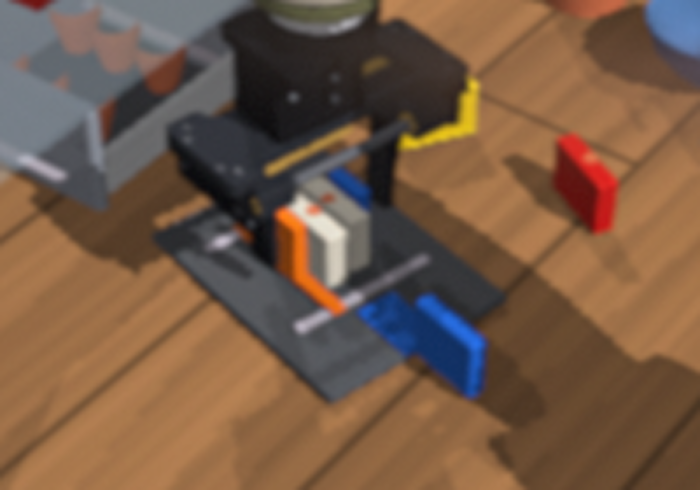

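The crop shows one finger outside the orange jaw (265,225) and the other beyond the blue fence (380,175). The mould stands upright between them. I close gradually.

jog_arm(
  plan=[
    [0,0,0,0,0,0,0.7],
    [0,0,0,0,0,0,0.55],
    [0,0,0,0,0,0,0.5],
    [0,0,0,0,0,0,0.45],
    [0,0,0,0,0,0,0.4],
    [0,0,0,0,0,0,0.35],
    [0,0,0,0,0,0,0.3],
    [0,0,0,0,0,0,0.25],
    [0,0,0,0,0,0,0.2],
    [0,0,0,0,0,0,0.15],
    [0,0,0,0,0,0,0.1],
    [0,0,0,0,0,0,0.0],
  ],
  squeeze=20,
)

```text
time: 3.95
ee_pos: [0.5808, -0.0361, 0.0298]
eef_rot: [0.993, -0.118, 0.0, 0.0]
ft_force: [-0.4, -4.9, 4.3]
width: 0.0517
grip_force: 20.0
```

jog_arm(
  plan=[
    [0,0,0,0,0,0,-0.2],
    [0,0,0,0,0,0,-0.2],
    [0,0,0,0,0,0,-0.2],
    [0,0,0,0,0,0,-0.2],
    [0,0,0,0,0,0,-0.2],
  ],
  squeeze=30,
)

```text
time: 4.45
ee_pos: [0.5808, -0.0359, 0.0297]
eef_rot: [0.993, -0.118, 0.0, 0.0]
ft_force: [0.4, -5.0, 3.6]
width: 0.0517
grip_force: 30.0
```

jog_arm(
  plan=[
    [0,0,0,0,0,0,0.3],
    [0,0,0,0,0,0,0.5],
    [0,0,0,0,0,0,0.7],
    [0,0,0,0,0,0,0.8],
    [0,0,0,0,0,0,0.8],
    [0,0,0,0,0,-20,0.8],
    [0,0,0,0,0,-50,0.8],
    [0,0,0,0,0,-90,0.8],
    [0,0,0,-50,0,-120,0.8],
    [0,0,0,-100,0,-120,0.8],
    [0,0,0,-150,0,-120,0.8],
    [0,0,0,-150,0,-120,0.8],
  ],
)

```text
time: 5.65
ee_pos: [0.4302, 0.0, 0.1492]
eef_rot: [0.993, -0.117, -0.001, 0.001]
ft_force: [0.9, -0.1, -0.8]
width: 0.0785
grip_force: 0.0
```

```bash
python3 -c "
from g import *
from m2 import tray
c=snap('top','t2');tray(c);print(status.read_state()['ee_pos'])
cv2.imwrite('pics/t2c.png',cv2.resize(c['image'][150:320,250:400,::-1],None,fx=3.5,fy=3.5,interpolation=cv2.INTER_CUBIC))"
```

```text
plate 2868 (array([573.4, -25.8]), array([149.9, 201.2]), 76.46)
fence 41 [575.2 -55.7  57.7] (array([575.2, -56.2]), array([ 8.3, 30.1]), 76.93)
jaw 38 [585.9 -15.9  57.8] (array([585., -15.]), array([ 8.7, 29.1]), 74.49)
moulds 223 [579.2 -34.9  51.6] (array([581.3, -35.1]), array([30.3, 60.7]), 76.34)
[ 4.31923325e-01 -3.19793189e-04  1.49747942e-01]
```

View pics/t2c.png

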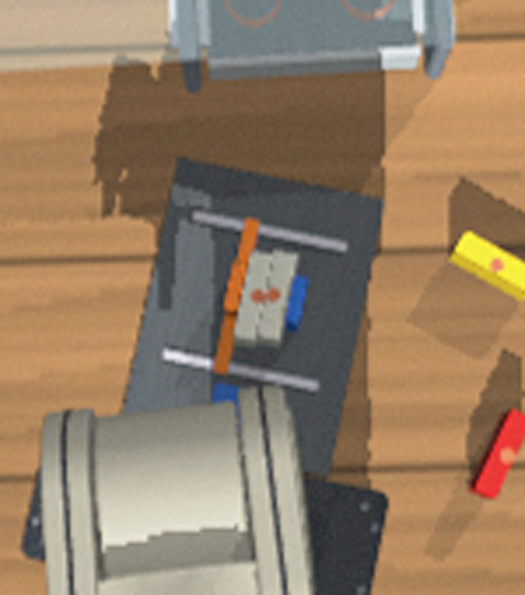

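The view shows the white halves touching, dots at (258,296) and (274,296), between the orange jaw and the blue fence, upright. Next I grip the fin.

```bash
python3 -c "
from g import *
X,Y=tp((573.4,-25.8),-13.5,-131,0);print(X,Y);go(X,Y,22,-13.5)"
```

```text
446.01954042790436 4.781342665123606
row [ 0.002  -0.0003  0.001 ] [ 12.5  -8.5 127.7] | t 5.7 F [-0.4  0.2 -0.1] w 78.0 gf 0.0
```

jog_arm(
  plan=[
    [0,0,0,12.5,-8.5,30,0.3],
    [0,0,0,12.5,-8.5,60,0.0],
    [0,0,0,12.5,-8.5,90,-0.2],
    [0,0,0,12.5,-8.5,115,-0.2],
    [0,0,0,12.5,-8.5,127,-0.2],
    [0,0,0,12.5,-8.5,127,-0.3],
    [0,0,0,12.5,-8.5,127,-0.4],
    [0,0,0,12.5,-8.5,127,-0.5],
    [0,0,0,12.5,-8.5,127,-0.6],
    [0,0,0,12.5,-8.5,127,-0.7],
    [0,0,0,12.5,-8.5,127,-0.9],
    [0,0,0,12.5,-8.5,127,-0.9],
  ],
  squeeze=25,
)

```text
time: 6.9
ee_pos: [0.4493, 0.0043, 0.0232]
eef_rot: [0.993, -0.118, 0.0, 0.0]
ft_force: [-2.1, -1.4, 6.8]
width: 0.0137
grip_force: 25.0
```

```bash
python3 -c "
from g import *
from m2 import tray
c=camera('top');tray(c);s=status.read_state();print(s['ee_pos'],s['width'],s['grip_force'])
B=(732,97.5);yw=1.75
# tray origin x_t in bay frame -> TCP 131 behind (approx)
for d in (-130,-60,65): 
  X,Y=tp(B,yw,d-131,0);print(d);go(X,Y,22,yw)"
```

```text
plate 3000 (array([578.3, -26.6]), array([150.5, 196.1]), 76.11)
fence 42 [576.3 -55.9  57.5] (array([575.8, -56.1]), array([ 8.1, 32.1]), 75.77)
jaw 46 [584.7 -14.8  57.8] (array([585.8, -15.2]), array([ 8.8, 30.6]), 76.63)
moulds 201 [580.9 -35.2  51.5] (array([581.2, -34.9]), array([30.3, 60.8]), 75.97)
[0.44928775 0.00427056 0.02319013] 0.013596360179724364 24.997649621218443
-130
row [ 0.0004 -0.0009 -0.2667] [  1.3 -88.    1.2] | t 6.95 F [-1.5 -2.   5.9] w 13.6 gf 25.0
-60
row [ 0.0004 -0.0009 -0.2667] [  68.8 -106.4    1.2] | t 6.95 F [-1.5 -2.   5.9] w 13.6 gf 25.0
65
row [ 0.0004 -0.0009 -0.2667] [ 189.4 -139.4    1.3] | t 6.95 F [-1.5 -2.   5.9] w 13.6 gf 25.0
```

jog_arm(
  plan=[
    [0,0,-0.02,-1,-8,0.5,-1],
    [0,0,-0.05,-2,-16,0.5,-1],
    [0,0,-0.08,-3,-25,0.5,-1],
    [0,0,-0.11,-4,-35,0.5,-1],
    [0,0,-0.14,-5,-45,0.5,-1],
    [0,0,-0.17,-6,-55,0.5,-1],
    [0,0,-0.2,-7,-65,0.5,-1],
    [0,0,-0.23,-8,-74,0.5,-1],
    [0,0,-0.25,-9,-82,0.5,-1],
    [0,0,-0.2667,-9,-86,0.5,-1],
    [0,0,-0.2667,-9,-86,0.5,-1],
    [0,0,-0.2667,-9,-86,0.5,-1],
  ],
  squeeze=30,
)

```text
time: 8.15
ee_pos: [0.4615, 0.09, 0.0232]
eef_rot: [1.0, 0.015, 0.001, 0.0]
ft_force: [0.6, -1.6, 9.9]
width: 0.0138
grip_force: 30.1
```

```bash
python3 -c "
from g import *
from m2 import tray
c=snap('top','t3');tray(c);s=status.read_state();print(s['ee_pos'],s['ft_force'],s['torque'])
B=(732,97.5);yw=1.75
for d in (-60,65): 
  X,Y=tp(B,yw,d-128,0);print(d);go(X,Y,23,yw)
cv2.imwrite('pics/t3c.png',cv2.resize(c['image'][90:300,200:380,::-1],None,fx=2.8,fy=2.8,interpolation=cv2.INTER_CUBIC))"
```

```text
plate 1472 (array([616.7,  93.8]), array([147.3, 153.3]), 89.58)
fence 39 [599.8  63.7  57.5] (array([600. ,  64.6]), array([29.3,  7.2]), 0.3)
jaw 40 [599.9 106.2  56.9] (array([598.9, 105.5]), array([29.8,  8.9]), 5.54)
moulds 176 [596.3  90.2  51.5] (array([599. ,  85.7]), array([28.9, 62.2]), 89.19)
[0.46148294 0.08998801 0.02315512] [-0.20700645 -2.92267947  8.76531241] [-0.49287941  0.06688193 -0.36026647]
-60
row [ 0.0003 -0.0022 -0.0007] [82.6  0.7  0.3] | t 8.2 F [-0.2 -2.9  8.8] w 13.7 gf 30.1
65
row [ 0.0003 -0.0022 -0.0007] [207.6   0.6   0.6] | t 8.2 F [-0.2 -2.9  8.8] w 13.7 gf 30.1
```

View pics/t3c.png

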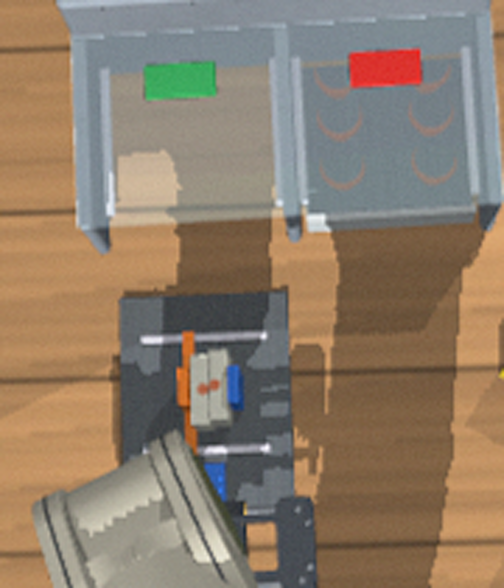

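The view shows the mould shut. The tray, left edge at (120,298) and right edge at (288,290), is lined up in front of the left bay. I check its yaw and lateral offset against the bay.

```bash
cat > e.py <<'E'
from h import *
def edges(c,rows):
    w=cloud(c); z=w[...,2]; hsv=cv2.cvtColor(c['image'],cv2.COLOR_RGB2HSV).astype(int)
    T=np.array(c['world_from_camera']); L=[];Rr=[]
    m=((hsv[...,1]<100)&(hsv[...,2]<130)).astype(np.uint8); m[:,:238]=0;m[:,310:]=0
    def pt(u,v,h):
        d=T[:3,:3]@np.array([(u-c['cx'])/c['fx'],(v-c['cy'])/c['fy'],1]); return (T[:3,3]+d*(h-T[2,3])/d[2])*1000
    for v in rows:
        u=np.where(m[v])[0]
        if len(u)>20: L.append(pt(u[0]-.5,v,.008)); Rr.append(pt(u[-1]+.5,v,.008))
    for n,q in (('L',L),('R',Rr)):
        q=np.array(q); k=np.polyfit(q[:,0],q[:,1],1)
        g=abs(q[:,1]-np.polyval(k,q[:,0]))<3; k=np.polyfit(q[g,0],q[g,1],1)
        print(n,len(q),g.sum(),'yaw',round(np.degrees(np.arctan(k[0])),2),'y at x=600,650:',np.round(np.polyval(k,[600,650]),1),'resid',round(np.std(q[g,1]-np.polyval(k,q[g,0])),2))
if __name__=='__main__':
    c=dict(np.load('pics/t3.npz')); edges(c,range(200,240))
    w=cloud(c);z=w[...,2]
    # roof/wall outer edges of dryer (z>80): per-column front edge and per-row side edges
    m=(z>.08)&(z<.1); m[:100]=0;m[190:]=0;m[:,:215]=0;m[:,390:]=0
    l=[];r=[]
    for v in range(112,160):
        u=np.where(m[v])[0]
        if len(u)<20: continue
        l.append(w[v,u[0]]);r.append(w[v,u[-1]])
    for q in (l,r):
        q=np.array(q)*1000; k=np.polyfit(q[:,0],q[:,1],1); print('dryer side yaw',np.degrees(np.arctan(k[0])),'y at 732,800',np.polyval(k,[732,800]))
    f=[]
    for u in range(245,365):
        v=np.where(m[:,u])[0]
        if len(v): f.append(w[v[-1],u])
    f=np.array(f)*1000; k=np.polyfit(f[:,1],f[:,0],1); g=abs(f[:,0]-np.polyval(k,f[:,1]))<4; k=np.polyfit(f[g,1],f[g,0],1); print('front yaw',-np.degrees(np.arctan(k[0])),'x at y=97',np.polyval(k,97),g.sum(),len(f))
    g2=(z>.14)&(z<.16); g2[120:]=0; g2[:,:215]=0;g2[:,390:]=0
    f=[]
    for u in range(230,370):
        v=np.where(g2[:,u])[0]; f.append(w[v[-1],u]*1000)
    f=np.array(f); k=np.polyfit(f[:,1],f[:,0],1); print('housing front yaw',-np.degrees(np.arctan(k[0])),np.polyval(k,97))
E
python3 e.py
```

```text
L 39 39 yaw -0.43 y at x=600,650: [168.  167.7] resid 0.0
R 39 39 yaw 1.71 y at x=600,650: [17.1 18.6] resid 0.86
dryer side yaw 1.9461710754618367 y at 732,800 [188.39332058 190.70397163]
dryer side yaw 1.598042279011387 y at 732,800 [-165.06111843 -163.16403172]
front yaw 1.670796858352421 x at y=97 732.8723954587446 120 120
housing front yaw 1.7200577618841535 897.8979618734743
```

```bash
sed -i 's/:238\]=0/:228]=0/' e.py; python3 e.py | head -2
```

```text
L 39 39 yaw -0.43 y at x=600,650: [168.  167.7] resid 0.0
R 39 39 yaw 1.71 y at x=600,650: [17.1 18.6] resid 0.86
```

```bash
cat > e2.py <<'E'
from h import *
def sub(c,v0,v1,ul,ur,uf0,uf1,vf):
    g=cv2.cvtColor(c['image'],cv2.COLOR_RGB2HSV)[...,1].astype(float); T=np.array(c['world_from_camera'])
    def pt(u,v,h=.008):
        d=T[:3,:3]@np.array([(u-c['cx'])/c['fx'],(v-c['cy'])/c['fy'],1]); return ((T[:3,3]+d*(h-T[2,3])/d[2])*1000)[:2]
    def loc(p): # subpixel location of strongest step
        d=np.abs(np.diff(p)); i=np.argmax(d); s=slice(max(i-2,0),i+3); return (np.arange(len(d))[s]*d[s]).sum()/d[s].sum()+.5
    for n,q in (('L',[pt(ul-6+loc(g[v,ul-6:ul+7]),v) for v in range(v0,v1)]),('R',[pt(ur-6+loc(g[v,ur-6:ur+7]),v) for v in range(v0,v1)]),('F',[pt(u,vf-6+loc(g[vf-6:vf+7,u])) for u in range(uf0,uf1)])):
        q=np.array(q); a,b=(0,1) if n!='F' else (1,0)
        k=np.polyfit(q[:,a],q[:,b],1)
        for _ in range(3):
            r=q[:,b]-np.polyval(k,q[:,a]); m=abs(r)<2*max(np.std(r),.3); q=q[m]; k=np.polyfit(q[:,a],q[:,b],1)
        print(n,len(q),'yaw',round(np.degrees(np.arctan(k[0]))*(1 if n!='F' else -1),2),'at',np.round(q[:,a].mean(),1),np.round(q[:,b].mean(),1))
if __name__=='__main__': sub(dict(np.load('pics/t3.npz')),200,238,243,303,248,300,195)
E
python3 e2.py
```

```text
L 35 yaw -0.02 at 634.1 167.5
R 31 yaw 0.86 at 627.3 18.4
F 51 yaw 0.76 at 91.2 689.6
```

jog_arm(
  plan=[
    [0,0,-0.008,5,0.5,0.3,-1],
    [0,0,-0.016,12,0.5,0.3,-1],
    [0,0,-0.016,20,0.5,0.3,-1],
    [0,0,-0.016,30,0.5,0.3,-1],
    [0,0,-0.016,40,0.5,0.3,-1],
    [0,0,-0.016,50,0.5,0.3,-1],
    [0,0,-0.016,60,0.5,0.3,-1],
    [0,0,-0.016,68,0.5,0.3,-1],
    [0,0,-0.016,75,0.5,0.3,-1],
    [0,0,-0.016,80,0.5,0.3,-1],
    [0,0,-0.016,82,0.5,0.3,-1],
    [0,0,-0.016,82,0.5,0.3,-1],
  ],
)

```text
time: 9.4
ee_pos: [0.5412, 0.0928, 0.023]
eef_rot: [1.0, 0.024, -0.001, 0.0]
ft_force: [-11.9, -0.5, 20.5]
width: 0.0136
grip_force: 30.0
```

```bash
python3 -c "
from g import *
from e2 import sub
c=snap('top','t4');s=status.read_state();print(s['ee_pos'],s['ft_force'],s['torque'])
sub(c,182,208,243,302,248,296,165)
B=(732,97.5);yw=1.75
X,Y=tp(B,yw,65-128,0);go(X,Y,23,yw)
cv2.imwrite('pics/t4c.png',cv2.resize(c['image'][90:240,215:345,::-1],None,fx=4,fy=4,interpolation=cv2.INTER_CUBIC))"
```

```text
[0.54120317 0.09282091 0.02288571] [-11.53205908  -0.26718099  19.36085381] [-0.18740609  2.49537813 -0.12841981]
L 26 yaw 1.54 at 692.3 174.5
R 24 yaw 2.46 at 688.8 24.6
F 43 yaw 1.29 at 92.7 769.9
row [0.0005 0.0021 0.0168] [127.8   3.3  -0.4] | t 9.45 F [-11.5  -0.3  19.4] w 13.8 gf 30.0
```

View pics/t4c.png

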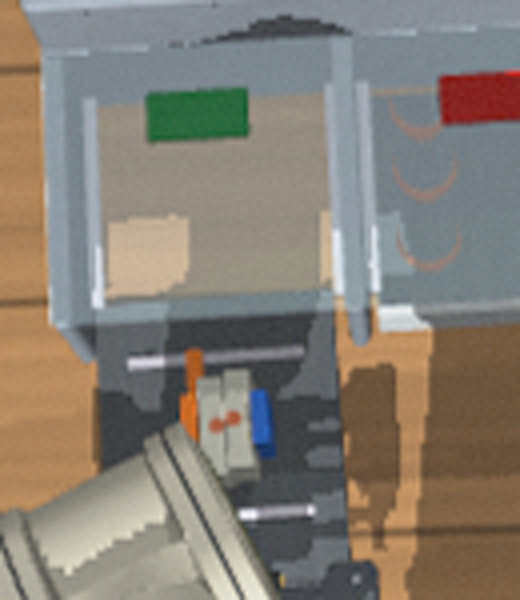

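The view shows the tray's front under the roof. Its left edge (97,340) is close to the left wall (90,350), and the right gap at (345–355,335) is larger, so it sits about 3 mm too far left. I back off slightly, ease the downward pressure, shift right and go on.

jog_arm(
  plan=[
    [0,0,0,-4,1,-0.6,-1],
    [0,0,0.003,-5,3,-0.6,-1],
    [0,0,0.003,0,3.3,-0.6,-1],
    [0,0,0.003,6,3.3,-0.6,-1],
    [0,0,0.003,12,3.3,-0.6,-1],
    [0,0,0.003,18,3.4,-0.6,-1],
    [0,0,0.003,24,3.5,-0.6,-1],
    [0,0,0.003,30,3.6,-0.6,-1],
    [0,0,0.003,30,3.6,-0.6,-1],
  ],
)

```text
time: 10.35
ee_pos: [0.572, 0.0902, 0.023]
eef_rot: [1.0, 0.022, -0.001, 0.0]
ft_force: [-6.3, -0.4, 10.9]
width: 0.0138
grip_force: 30.0
```

```bash
python3 -c "
from g import *
from e2 import sub
c=snap('top','t5');s=status.read_state();print(s['ee_pos'],s['ft_force'],s['torque'])
sub(c,180,196,243,302,248,296,152)
B=(732,97.5);yw=1.75
X,Y=tp(B,yw,65-128,0);go(X,Y,23,yw)
from m2 import tray
tray(c)"
```

```text
[0.57206237 0.09013715 0.02297588] [-5.31221818 -0.63576196 11.468909  ] [-0.00145069  1.20638291  0.02529349]
L 15 yaw -6.03 at 711.1 172.9
R 14 yaw 4.55 at 705.2 21.8
F 45 yaw 2.11 at 91.8 799.6
row [0.0004 0.0011 0.0133] [97.1 -1.2 -0.1] | t 10.4 F [-5.3 -0.6 11.5] w 13.5 gf 30.0
plate 946 (array([688.5,  55.1]), array([135.2,  67.2]), 2.3)
fence 41 [711.3  66.9  57.6] (array([711. ,  67.7]), array([ 7.7, 30.3]), 89.07)
jaw 9 [721.7 107.3  57.1] (array([719.7, 109.3]), array([9.9, 4.6]), 1.76)
moulds 43 [691.4  82.1  51.7] (array([709.4,  58.5]), array([94. , 52.1]), 89.69)
```

jog_arm(
  plan=[
    [0,0,0,8,0.4,-0.4,-1],
    [0,0,0,17,0.6,-0.4,-1],
    [0,0,0,26,0.7,-0.4,-1],
    [0,0,0,35,0.8,-0.4,-1],
    [0,0,0,44,0.9,-0.4,-1],
    [0,0,0,53,1,-0.4,-1],
    [0,0,0,62,1.2,-0.4,-1],
    [0,0,0,70,1.3,-0.4,-1],
    [0,0,0,77,1.3,-0.4,-1],
    [0,0,0,83,1.3,-0.4,-1],
    [0,0,0,86,1.3,-0.4,-1],
    [0,0,0,86,1.3,-0.4,-1],
  ],
)

```text
time: 11.6
ee_pos: [0.6577, 0.0925, 0.023]
eef_rot: [1.0, 0.022, -0.001, 0.0]
ft_force: [-4.7, 0.4, 9.7]
width: 0.0138
grip_force: 30.0
```

jog_arm(
  plan=[
    [0,0,0,2,0,0,-1],
    [0,0,0,4,0,0,-1],
    [0,0,0,6,0,0,-1],
    [0,0,0,8,0.1,0,-1],
    [0,0,0,9,0.1,0,-1],
    [0,0,0,9,0.1,0,-1],
  ],
)

```text
time: 12.2
ee_pos: [0.6663, 0.0928, 0.023]
eef_rot: [1.0, 0.022, -0.001, 0.0]
ft_force: [-6.9, -0.3, 10.9]
width: 0.0138
grip_force: 30.0
```

jog_arm(
  plan=[
    [0,0,0,1,0,0,-1],
    [0,0,0,2,0,0,-1],
    [0,0,0,2,0,0,-1],
  ],
)

```text
time: 12.5
ee_pos: [0.6682, 0.0929, 0.023]
eef_rot: [1.0, 0.022, -0.001, 0.0]
ft_force: [-7.5, -0.4, 9.5]
width: 0.0136
grip_force: 30.0
```

jog_arm(
  plan=[
    [0,0,0,1,0,0,-1],
    [0,0,0,2,0,0,-1],
    [0,0,0,2,0,0,-1],
  ],
)

```text
time: 12.8
ee_pos: [0.6695, 0.093, 0.023]
eef_rot: [1.0, 0.022, -0.002, 0.0]
ft_force: [-11.2, -0.5, 12.3]
width: 0.0137
grip_force: 30.0
```

jog_arm(
  plan=[
    [0,0,0,1,0,0,-1],
    [0,0,0,2,0,0,-1],
    [0,0,0,2,0,0,-1],
  ],
)

```text
time: 13.1
ee_pos: [0.6697, 0.0931, 0.023]
eef_rot: [1.0, 0.022, -0.004, 0.001]
ft_force: [-21.4, -2.5, 19.6]
width: 0.0137
grip_force: 30.0
```

jog_arm(
  plan=[
    [0,0,0,1,0,0,-1],
    [0,0,0,1,0,0,-1],
  ],
)

```text
time: 13.3
ee_pos: [0.6699, 0.0931, 0.0229]
eef_rot: [1.0, 0.022, -0.005, 0.001]
ft_force: [-24.4, -2.6, 22.5]
width: 0.0139
grip_force: 30.0
```

```bash
python3 -c "
from g import *
c=snap('top','t6');s=snap('side','s6')
st=status.read_state();print(st['ee_pos'],st['ft_force'],st['torque'])
a=cv2.resize(c['image'][80:200,215:345,::-1],(390,360),interpolation=cv2.INTER_CUBIC)
b=cv2.resize(s['image'][130:290,120:300,::-1],(405,360),interpolation=cv2.INTER_CUBIC)
cv2.imwrite('pics/t6c.png',np.hstack([a,b]))"
```

```text
[0.66993393 0.09306619 0.02292867] [-24.93545629  -2.74663327  21.93462999] [-0.47443813  5.39760309 -0.09471274]
```

View pics/t6c.png

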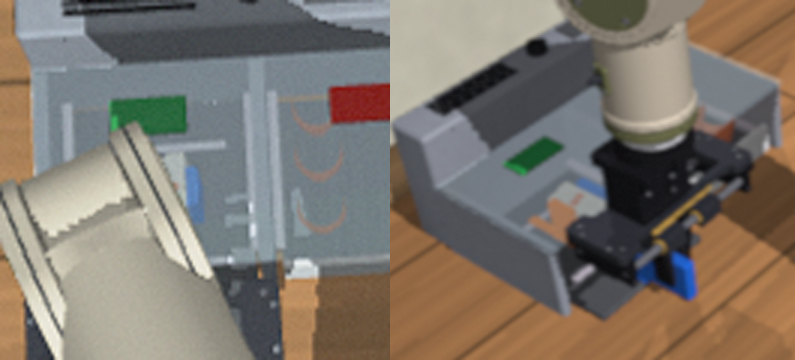

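The view shows the tray in the left bay with only its front strip and the fin outside. The motion stopped at x = 0.670 with rising force, so it is at the stop. I relax, open and withdraw.

jog_arm(
  plan=[
    [0,0,0,-1,0,-0.5,-1],
    [0,0,0,-2,0,-0.5,-1],
    [0,0,0,-2,0,-0.5,-0.7],
    [0,0,0,-2,0,-0.5,-0.5],
    [0,0,0,-2,0,-0.5,-0.3],
    [0,0,0,-2,0,-0.5,-0.2],
    [0,0,0,-2,0,-0.5,-0.2],
    [0,0,0,-12,0,-20,-0.2],
    [0,0,0,-40,0,-50,-0.2],
    [0,0,0,-80,0,-80,-0.2],
    [0,0,0,-120,0,-110,-0.2],
    [0,0,0,-160,0,-120,-0.2],
  ],
)

```text
time: 14.6
ee_pos: [0.5144, 0.0866, 0.1455]
eef_rot: [1.0, 0.022, 0.002, -0.0]
ft_force: [0.0, 0.3, 1.3]
width: 0.0349
grip_force: 0.0
```

jog_arm(
  plan=[
    [0,0,0,-40,50,-30,0],
    [0,0,0,-60,100,-60,0],
    [0,0,0,-60,150,-90,0],
    [0,0,0,-60,200,-90,0],
    [0,0,0,-60,250,-90,0],
    [0,0,0,-60,300,-90,0],
    [0,0,0,-60,330,-90,0],
    [0,0,0,-60,330,-90,0],
    [0,0,0,-60,330,-90,0],
  ],
)

```text
time: 15.5
ee_pos: [0.4684, -0.2486, 0.2324]
eef_rot: [1.0, 0.02, -0.0, -0.0]
ft_force: [-0.5, -0.2, -0.4]
width: 0.0438
grip_force: 0.0
```

```bash
python3 -c "
from g import *
from m2 import tray
from e2 import sub
c=snap('top','t7');s=snap('side','s7')
st=status.read_state();print(st['time'],st['ee_pos'],st['ft_force'])
tray(c); w=cloud(c); h=cv2.cvtColor(c['image'],cv2.COLOR_RGB2HSV)
m=(h[...,0]>100)&(h[...,0]<125)&(h[...,1]>150)&(w[...,2]>.044)&(w[...,2]<.054)&(w[...,1]>.05)&(w[...,1]<.15)&(w[...,0]<.72)
print('fin',m.sum(),cv2.minAreaRect((w[m][:,:2]*1000).astype(np.float32)))
a=cv2.resize(c['image'][80:220,215:345,::-1],(390,420),interpolation=cv2.INTER_CUBIC)
b=cv2.resize(s['image'][130:290,120:275,::-1],(407,420),interpolation=cv2.INTER_CUBIC)
cv2.imwrite('pics/t7c.png',np.hstack([a,b]))"
```

```text
15.6 [ 0.46931812 -0.24488034  0.23274268] [-0.10827448  0.8057701   0.58598743]
plate 976 (array([725.9,  96. ]), array([ 57. , 148.4]), 2.1)
fin 120 ((670.0426635742188, 93.4069595336914), (54.432762145996094, 12.83694076538086), 5.047835826873779)
```

View pics/t7c.png

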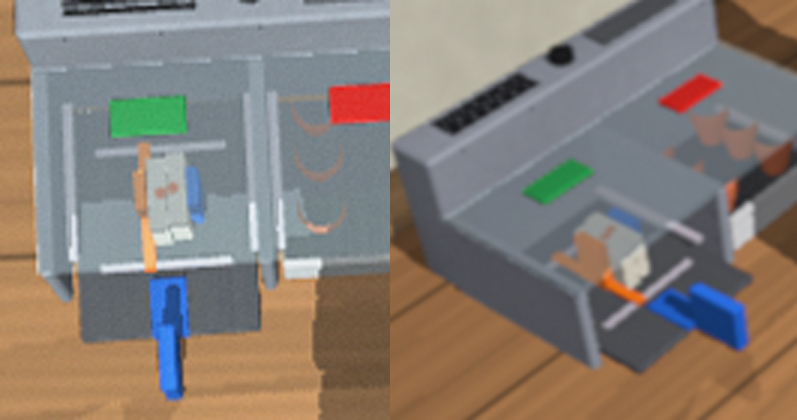

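The view shows the tray home, the fin outside towards the robot at (172,345), and the mould shut and upright at (168,190). As a check I nudge the fin end with closed fingers, so that it is surely seated after the release.

```bash
python3 -c "
from g import *
go(590,91.5,150,1.75);go(590,91.5,32,1.75)"
```

```text
row [-0.0007 -0.      0.0144] [ 135.7 -330.6   83. ] | t 15.6 F [-0.1  0.8  0.6] w 43.9 gf 0.0
row [-0.0007 -0.      0.0144] [ 135.7 -330.5  201. ] | t 15.6 F [-0.1  0.8  0.6] w 43.9 gf 0.0
```

jog_arm(
  plan=[
    [0,0,0.0144,50,-100,0,-1],
    [0,0,0.0144,100,-230,0,-1],
    [0,0,0.0144,135,-331,0,-1],
    [0,0,0.0144,135,-331,0,-1],
    [0,0,0.0144,135,-331,0,-1],
    [0,0,0.0144,135,-331,0,-1],
    [0,0,0.0144,135,-331,0,-1],
    [0,0,0.0144,135,-331,40,-1],
    [0,0,0.0144,135,-331,90,-1],
    [0,0,0.0144,135,-331,140,-1],
    [0,0,0.0144,135,-331,185,-1],
    [0,0,0.0144,135,-331,200,-1],
  ],
)

```text
time: 16.8
ee_pos: [0.5857, 0.092, 0.0288]
eef_rot: [1.0, 0.016, -0.003, 0.0]
ft_force: [-0.2, -0.6, -0.1]
width: 0.0006
grip_force: 0.0
```

jog_arm(
  plan=[
    [0,0,0,8,0,0,-1],
    [0,0,0,16,0,0,-1],
    [0,0,0,24,0,0,-1],
    [0,0,0,30,0,0,-1],
    [0,0,0,32,0,0,-1],
    [0,0,0,34,0,0,-1],
    [0,0,0,36,0,0,-1],
    [0,0,0,36,0,0,-1],
  ],
)

```text
time: 17.6
ee_pos: [0.6255, 0.0915, 0.0329]
eef_rot: [1.0, 0.015, 0.0, 0.0]
ft_force: [0.5, 0.0, -0.5]
width: 0.0003
grip_force: 0.0
```

```bash
python3 -c "
from g import *
print(status.read_state()['ee_pos']);go(640,93,32,1.75)"
```

```text
[0.62545045 0.09150164 0.03287778]
row [ 0.0001 -0.0001 -0.001 ] [14.6 -1.1  0.9] | t 17.6 F [ 0.5  0.  -0.5] w 0.3 gf 0.0
```

Now I push on in 1 mm steps until there is contact.

jog_arm(
  plan=[
    [0,0,0,2,0,0,-1],
    [0,0,0,4,0,0,-1],
    [0,0,0,5,0,0,-1],
    [0,0,0,6,0,0,-1],
    [0,0,0,7,0,0,-1],
    [0,0,0,7,0,0,-1],
  ],
)

```text
time: 18.2
ee_pos: [0.6324, 0.0917, 0.0328]
eef_rot: [1.0, 0.015, 0.0, 0.0]
ft_force: [-0.5, 0.2, -0.1]
width: 0.0003
grip_force: 0.0
```

jog_arm(
  plan=[
    [0,0,0,1,0,0,-1],
    [0,0,0,2,0,0,-1],
    [0,0,0,2,0,0,-1],
  ],
)

```text
time: 18.5
ee_pos: [0.6344, 0.0918, 0.0328]
eef_rot: [1.0, 0.015, 0.0, 0.0]
ft_force: [-0.3, 0.6, -0.3]
width: 0.0007
grip_force: 0.0
```

jog_arm(
  plan=[
    [0,0,0,1,0,0,-1],
    [0,0,0,2,0,0,-1],
    [0,0,0,2,0,0,-1],
  ],
)

```text
time: 18.8
ee_pos: [0.6347, 0.0919, 0.0327]
eef_rot: [1.0, 0.015, -0.002, 0.0]
ft_force: [-8.4, -0.9, 6.9]
width: 0.0002
grip_force: 4.4
```

Contact is stiff at once, so the tray is against the stop. One last 1 mm, then I withdraw.

jog_arm(
  plan=[
    [0,0,0,1,0,0,-1],
    [0,0,0,1,0,0,-1],
    [0,0,0,-5,0,0,-1],
    [0,0,0,-30,0,-10,-1],
    [0,0,0,-70,0,-40,-1],
    [0,0,0,-70,30,-90,-1],
    [0,0,0,-70,80,-130,-1],
    [0,0,0,-70,130,-180,-1],
    [0,0,0,-70,180,-200,-1],
    [0,0,0,-70,230,-200,-1],
    [0,0,0,-70,280,-200,-1],
    [0,0,0,-70,280,-200,-1],
  ],
)

```text
time: 20.0
ee_pos: [0.5744, -0.1936, 0.2338]
eef_rot: [1.0, 0.014, 0.001, 0.001]
ft_force: [1.4, -0.1, 0.7]
width: 0.0001
grip_force: 0.0
```

```bash
python3 -c "
from g import *
c=snap('top','t8');w=cloud(c); h=cv2.cvtColor(c['image'],cv2.COLOR_RGB2HSV)
m=(h[...,0]>100)&(h[...,0]<125)&(h[...,1]>150)&(w[...,2]>.044)&(w[...,2]<.054)&(w[...,1]>.05)&(w[...,1]<.15)&(w[...,0]<.72)
print('fin',m.sum(),cv2.minAreaRect((w[m][:,:2]*1000).astype(np.float32)))
d=cv2.absdiff(c['image'],dict(np.load('pics/t7.npz'))['image']).max(2)[100:220,220:340]; print('changed px',(d>60).sum())"
```

```text
fin 115 ((670.1050415039062, 93.911376953125), (54.021610260009766, 12.961258888244629), 4.184260368347168)
changed px 556
```

```bash
python3 -c "
from h import *
c=dict(np.load('pics/t8.npz'));cv2.imwrite('pics/t8c.png',cv2.resize(c['image'][80:220,215:345,::-1],(520,560),interpolation=cv2.INTER_CUBIC))"
```

```text
(no output)
```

View pics/t8c.png

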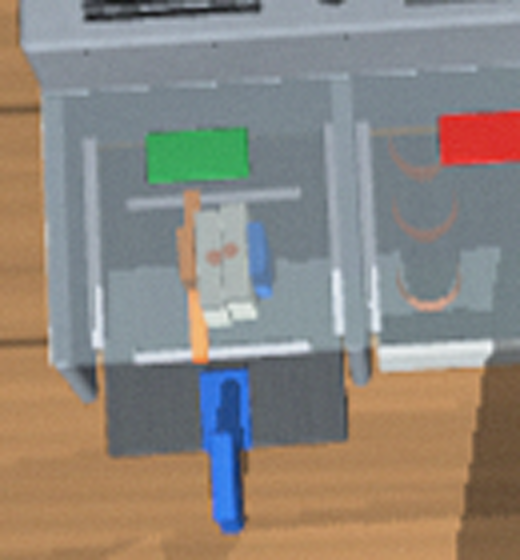

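The view shows the mould shut and upright at (222,255), the tray home in the free bay, and the fin out at (228,480). I hand in.

```bash
python3 -c "
from bench import order
print(order.close_job())"
```

```text
the job is handed in; nothing more can be done
None
```

The job is handed in: the jaw holds the mould shut and upright, and the tray is against the stop in the free bay with its fin towards the robot, after about 20 s of robot time; the other bench items were not touched.

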